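# Find the dragging roller bearing

### The arm

A 7-joint arm with a two-finger parallel gripper is mounted at the origin on a cart in front of the work surface, level with it; the furniture and walls round the work are solid. World frame = base frame: x ahead of the robot, y to its left, z up, the work surface at z = 0. Lengths are in m, angles in rad, forces in N, time in s.
With the tool pointing down it reaches from about 0.35 to 0.9 m from the base axis. Payload 19.9 kg.
Tool frame: the origin (TCP) lies midway between the tips of the shut fingers; the grasp point (between the pads) lies 19 mm behind it; z points along the fingers, x is the direction in which the jaws open and shut, and the axes are right-handed (so a half turn about z gives the same grasp; the last joint's range is limited). The gripper opens to 85 mm and grips with 20 to 120 N. Pads are 22 mm wide; open, the fingers measure 114 mm over their backs; the gripper's body (76 mm by 85 mm) begins 54 mm behind the grasp point. The pads swing forward as they close: fully open they stand 13 mm farther back than shut.
Start: joints at [1.188, 0.417, -0.01, 1.614, 0.005, 1.111, -0.053], TCP at [0.209, -0.589, 0.231] pointing down, gripper open.
Joint ranges: [-2.81, 2.81], [-0.39, 2.02], [-1.27, 1.25], [0.06, 2.57], [-1.19, 4.33], [0.19, 2], [-2.82, 2.82]. Speed limits (rad/s): [1.89, 1.89, 2.39, 2.39, 3.01, 3.01, 3.01].

### API

Orientations are given as a unit quaternion [x, y, z, w].
In Python, from station import manip gives the robot as it stands.
- The arm moves only by the tool move_arm, never from a script. Its argument "targets" is a list of rows, each a list of 3 entries, a list of its own where there are three numbers: the shift along the tool's x, y, z in m, then the turn, a rotation vector about the tool's x, y, z in degrees, then the opening, from 0 (shut) to 1 (fully open). A call has 1 to 8 rows; each row is the pose to reach, as a shift and turn from the pose measured when the call began, along the tool's axes at that moment; what a row does not reach only later rows make up. A row lasts 1/12 s, in which the tool goes at most 41.7 mm and 7.16 degrees, less where a joint would pass 70% of its speed; a pose out of reach is approached as far as the arm can. A call with a gripper value outside its range is refused whole. The fingers move at their own pace and stop on an object; "force" is the grip in N (left out, the last holds). Time passes only in rows, so rows that repeat a pose let the fingers close. It gives the time, the measured TCP pose, the force and the opening at its end, in the units of the state.
- manip.observe(): the state, without advancing time (a new reading comes with each control period).
- manip.camera(name): name is "scene" or "top" or "wrist"; returns a dict with "frame" (420x560x3 uint8, blue, green, red), "fx", "fy", "cx", "cy" (pixels), "k1" (the pictures are not rectified: a ray, as slopes to the right and down, at radius r is drawn at 1 + k1 r^2 times it, then the intrinsics apply), "R" (3x3) and "t" (3): a world point X has camera coordinates R X + t. Camera axes: x right, y down, z forward; pixel columns grow to the right and rows downward; lengths in m; the calibration is good to about 2 mm. A picture is of the moment at which its call begins. There is no depth.
- manip.close_job(): hands the job in, once; it reports no verdict.
The state is a dict: "clock": time; "joints": joint angles; "qd": joint speeds; "effort": joint torques, N m; "tcp_pos": TCP position; "eef_rot": TCP orientation; "ft_force": force on the tool from outside, world axes, zero at the start; "wrist_torque": the same for the moment, N m; "opening": finger opening in m.
Only numpy, scipy, OpenCV 4.12 (cv2) and the standard library are available. Lean on these libraries where they do the work, as an engineer would, in place of code of your own. Each camera call takes 0.05 s, during which the arm holds its last target.

### The job

The three bearing units of the jar roller stand in the test stand and one of them is worn. Turn each hub by hand about a quarter turn while the unit sits in its pocket (do not turn it back) and feel how hard it turns; then lift out the one that drags and set it down gently, flat and upright, in the red reject tray. Leave the two sound units seated in their pockets, do not press or pull hard on units or stand, and do not disturb the flask and the jar.

Things in the scene. Friction and masses are not known exactly. Their poses are not given: they have to be found in the camera images.
- stand: Fixed aluminium test stand, a block 100 x 310 x 30 mm (its x, y, z), with three square pockets in a row along its y axis, at y = -100, 0 and +100 mm of its own frame. Each pocket is 63 mm square and 12 mm deep (floor 18 mm above the worktop), open at the top. A square well, 46 mm wide and 10 mm deep, lies in each pocket's floor. Origin: centre of the underside.
- bearing_a: One of three look-alike bearing units, 0.26 kg, 65 mm tall, loose in a pocket (which one changes): a dark square flange 60 x 60 x 12 mm, flush with the stand's top and kept from turning by the pocket (1.5 mm play each side), a steel boss 54 mm across and 6 mm high on it, a ribbed grey round hub above, by which the unit can be lifted. Origin: centre of the flange's underside, z up.
- hub_a (a joint): Turn of the hub of bearing_a about its upright axis, rad, anticlockwise from above positive; it has no stops and stays where it is left. Two bearings are sound: 0.02 to 0.03 N m of dry friction. The worn one drags at about 0.4 N m: a pinch of 4 N turns a sound hub but slips on the worn one, which takes some 25 N. (The worn one lost the 6 mm seal cap that the sound ones have under the flange, hidden in the well.)
- hub_a_grip (a point): Grip point of the hub of bearing_a: on its axis, 45 mm above the unit's underside. The hub is a cylinder 36 mm in diameter that runs from 23 to 65 mm above the underside; it can be gripped across at any angle.
- hub_a_mark (a point): Yellow mark on top of that hub, 15 mm off its axis; shows how far it has been turned.
- bearing_b: One of three look-alike bearing units, 0.26 kg, 65 mm tall, loose in a pocket (which one changes): a dark square flange 60 x 60 x 12 mm, flush with the stand's top and kept from turning by the pocket (1.5 mm play each side), a steel boss 54 mm across and 6 mm high on it, a ribbed grey round hub above, by which the unit can be lifted. Origin: centre of the flange's underside, z up.
- hub_b (a joint): Turn of the hub of bearing_b about its upright axis, rad, anticlockwise from above positive; it has no stops and stays where it is left. Two bearings are sound: 0.02 to 0.03 N m of dry friction. The worn one drags at about 0.4 N m: a pinch of 4 N turns a sound hub but slips on the worn one, which takes some 25 N. (The worn one lost the 6 mm seal cap that the sound ones have under the flange, hidden in the well.)
- hub_b_grip (a point): Grip point of the hub of bearing_b: on its axis, 45 mm above the unit's underside. The hub is a cylinder 36 mm in diameter that runs from 23 to 65 mm above the underside; it can be gripped across at any angle.
- hub_b_mark (a point): Yellow mark on top of that hub, 15 mm off its axis; shows how far it has been turned.
- bearing_c: One of three look-alike bearing units, 0.26 kg, 65 mm tall, loose in a pocket (which one changes): a dark square flange 60 x 60 x 12 mm, flush with the stand's top and kept from turning by the pocket (1.5 mm play each side), a steel boss 54 mm across and 6 mm high on it, a ribbed grey round hub above, by which the unit can be lifted. Origin: centre of the flange's underside, z up.
- hub_c (a joint): Turn of the hub of bearing_c about its upright axis, rad, anticlockwise from above positive; it has no stops and stays where it is left. Two bearings are sound: 0.02 to 0.03 N m of dry friction. The worn one drags at about 0.4 N m: a pinch of 4 N turns a sound hub but slips on the worn one, which takes some 25 N. (The worn one lost the 6 mm seal cap that the sound ones have under the flange, hidden in the well.)
- hub_c_grip (a point): Grip point of the hub of bearing_c: on its axis, 45 mm above the unit's underside. The hub is a cylinder 36 mm in diameter that runs from 23 to 65 mm above the underside; it can be gripped across at any angle.
- hub_c_mark (a point): Yellow mark on top of that hub, 15 mm off its axis; shows how far it has been turned.
- tray: Fixed red reject tray, open on top, 140 x 140 mm outside, 24 mm high, walls and floor 4 mm thick. Origin: centre of its underside.
- tray_in (a point): Middle of the inner floor of the reject tray.
- flask: Bystander: glass conical flask, 64 mm wide and 102 mm tall, loose, behind the stand. Origin: centre of its underside.
- jar: Bystander: beige sample jar with a ribbed lid, 68 mm wide and 125 mm tall, loose, at the right. Origin: centre of its underside.
Things that resemble listed ones, but are neither listed nor needed, are in the scene too. What is shaped like the bearing_c but pink is not meant.

How it is judged:
By the outcome, as a careful person would: the job done as asked, in the order asked, and still so for the second after the job is handed in, with the robot touching nothing.
It also fails if it takes over 72 s, if anything falls off the work surface, if the arm or the gripper's body presses on something with over 40 N, if the wrist force passes 120 N, or if a joint passes its speed limit or range.

## Working session

There is one attempt and no reset: what is moved stays moved. The work goes in short steps, Python scripts to look and compute and a tool call to move; the robot and the scene stay as the last step left them, time stands still between calls to the robot, and variables do not carry over. Pictures are saved under pics/ and viewed, and the job is handed in when it is done.

Besides the shell and the picture viewer there is one more tool, called after ">>>" in YAML: its name, and indented under it one key for each argument. move_arm: Moves the arm, as the interface text tells. Its arguments: {"type":"object","properties":{"targets":{"type":"array"},"force":{"type":"number"}},"required":["targets"]}

```bash
ls; mkdir -p pics
python3 - <<'E'
from station import manip
import cv2
print(manip.observe())
for n in ["scene","top","wrist"]:
    c=manip.camera(n); cv2.imwrite(f"pics/{n}0.png",c["frame"]); print(n,{k:c[k] for k in c if k!="frame"})
E
```

```text
pics
{'clock': 0.0, 'joints': array([ 1.18848991,  0.4179716 , -0.01032646,  1.61417983,  0.00468508,
        1.11071737, -0.0529906 ]), 'qd': array([-1.19868582e-03, -8.27567098e-05, -4.52458563e-04,  2.20479831e-04,
        6.44258356e-04,  1.81187551e-03,  1.32677498e-03]), 'effort': array([-3.77954584e-04, -8.64444566e+01,  6.78626988e-01, -4.34897196e+01,
        1.90172461e-02,  7.44756719e-03, -3.39822736e-05]), 'tcp_pos': array([ 0.20879155, -0.58871427,  0.23065927]), 'eef_rot': array([ 8.16785568e-01, -5.76941023e-01, -5.30727009e-04, -3.31977355e-04]), 'ft_force': array([ 0.03793054, -0.59812898, -0.22140667]), 'wrist_torque': array([-0.04237486,  0.01214937,  0.06599317]), 'opening': 0.08551449147704393}
scene {'fx': 435.1653797906452, 'fy': 435.1653797906452, 'cx': 276.75703952933804, 'cy': 208.87751833736547, 'k1': -0.12560842027057123, 'R': array([[-0.63047596, -0.77620164,  0.00332728],
       [-0.5822583 ,  0.47010058, -0.66331042],
       [ 0.51329848, -0.42013861, -0.74833696]]), 't': array([0.308024  , 0.43106645, 0.69522761])}
top {'fx': 466.5463214937342, 'fy': 466.5463214937342, 'cx': 277.8794378156517, 'cy': 211.25793159207373, 'k1': -0.08665035400413684, 'R': array([[ 0.01583435, -0.99987073, -0.00279216],
       [-0.98387838, -0.01508345, -0.17820164],
       [ 0.17813649,  0.00556885, -0.98399003]]), 't': array([-0.06573848,  0.56803039,  1.30339105])}
wrist {'fx': 342.1063477056916, 'fy': 342.1063477056916, 'cx': 274.00732735250915, 'cy': 211.5404222298321, 'k1': 0.004953521052225341, 'R': array([[ 3.35039323e-01, -9.42203717e-01, -8.98514361e-04],
       [-8.97834961e-01, -3.19551088e-01,  3.02951291e-01],
       [-2.85728953e-01, -1.00693878e-01, -9.53005618e-01]]), 't': array([-0.62417213, -0.03988397,  0.37793411])}
```

View pics/scene0.png

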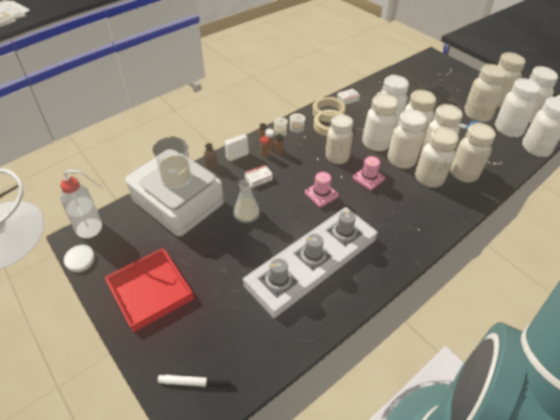

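View pics/top0.png

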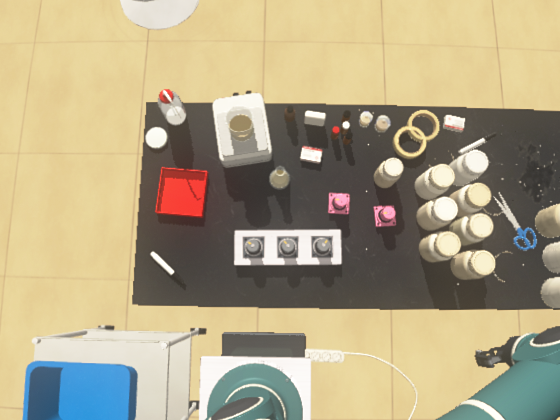

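View pics/wrist0.png

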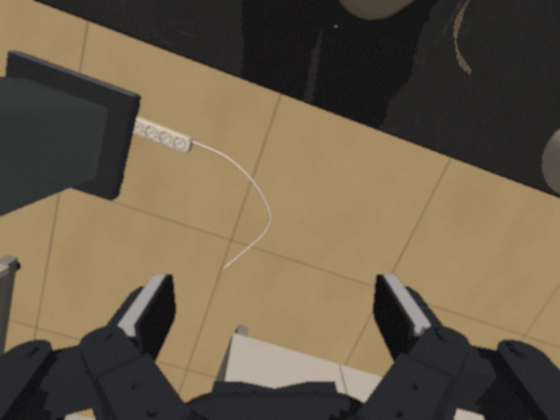

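The top view shows the stand at about (235–342, 230–265), hub tops near (253,246), (288,246) and (322,246), and the tray at about (157–208, 168–216). The pink units at (339,203) and (386,215) are decoys.

```bash
cat > h.py <<'E'
import numpy as np, cv2
from station import manip
from scipy.spatial.transform import Rotation as Rn
def und(c,uv):
    uv=np.atleast_2d(np.array(uv,float)); K=np.array([[c["fx"],0,c["cx"]],[0,c["fy"],c["cy"]],[0,0,1]])
    return cv2.undistortPoints(uv[:,None],K,np.array([c["k1"],0,0,0.]))[:,0]
def ray(c,uv,z):
    n=und(c,uv); R=c["R"];t=c["t"]; o=-R.T@t
    d=np.c_[n,np.ones(len(n))]@R
    return o+d*((z-o[2])/d[:,2])[:,None]
def proj(c,X):
    X=np.atleast_2d(X); K=np.array([[c["fx"],0,c["cx"]],[0,c["fy"],c["cy"]],[0,0,1]])
    return cv2.projectPoints(X,cv2.Rodrigues(c["R"])[0],c["t"],K,np.array([c["k1"],0,0,0.]))[0][:,0]
def save(n,f,crop=None,s=1):
    if crop: x0,y0,x1,y1=crop; f=f[y0:y1,x0:x1]
    cv2.imwrite(f"pics/{n}.png",cv2.resize(f,None,fx=s,fy=s,interpolation=cv2.INTER_CUBIC))
E
python3 - <<'E'
from h import *
c=manip.camera("top"); f=c["frame"]
save("top_crop",f,(140,150,350,275),3.8)
g=f.min(axis=2); m=(g>110).astype(np.uint8); m[:, :225]=0; m[:,350:]=0; m[:225]=0; m[275:]=0
cs,_=cv2.findContours(m,cv2.RETR_EXTERNAL,cv2.CHAIN_APPROX_NONE); k=max(cs,key=cv2.contourArea)
r=cv2.minAreaRect(k); b=cv2.boxPoints(r); print(r); P=ray(c,b,.03);print(P); print(P.mean(0),np.linalg.norm(np.diff(P,axis=0),axis=1))
hsv=cv2.cvtColor(f,cv2.COLOR_BGR2HSV); m=((f[:,:,2]>120)&(f[:,:,1]<60)&(f[:,:,0]<60)).astype(np.uint8); m[:, 230:]=0; m[:150]=0
cs,_=cv2.findContours(m,cv2.RETR_EXTERNAL,cv2.CHAIN_APPROX_NONE); k=max(cs,key=cv2.contourArea)
r=cv2.minAreaRect(k); b=cv2.boxPoints(r); print(r); P=ray(c,b,.024);print(P); print(P.mean(0),np.linalg.norm(np.diff(P,axis=0),axis=1))
print(ray(c,[[253,244],[288,244],[322,244]],.083))
s=manip.camera("scene"); save("scene_crop",s["frame"],(230,190,390,320),5)
E
```

```text
((287.5, 246.5), (35.0, 107.0), 90.0)
[[ 0.51794949  0.07102786  0.03      ]
 [ 0.52274936 -0.24265601  0.03      ]
 [ 0.42037625 -0.24198736  0.03      ]
 [ 0.41565366  0.06781615  0.03      ]]
[ 0.46918219 -0.08644984  0.03      ] [0.31372059 0.10237529 0.30983951]
((181.73779296875, 191.85975646972656), (46.49168014526367, 47.485565185546875), 6.340191841125488)
[[0.56335221 0.30627868 0.024     ]
 [0.70901982 0.29959503 0.024     ]
 [0.69459152 0.15773857 0.024     ]
 [0.55006024 0.16702578 0.024     ]]
[0.62925595 0.23265952 0.024     ] [0.14582087 0.14258833 0.14482935]
[[ 0.46896367  0.01111255  0.083     ]
 [ 0.47050413 -0.0868544   0.083     ]
 [ 0.47191493 -0.18206031  0.083     ]]
```

View pics/top_crop.png

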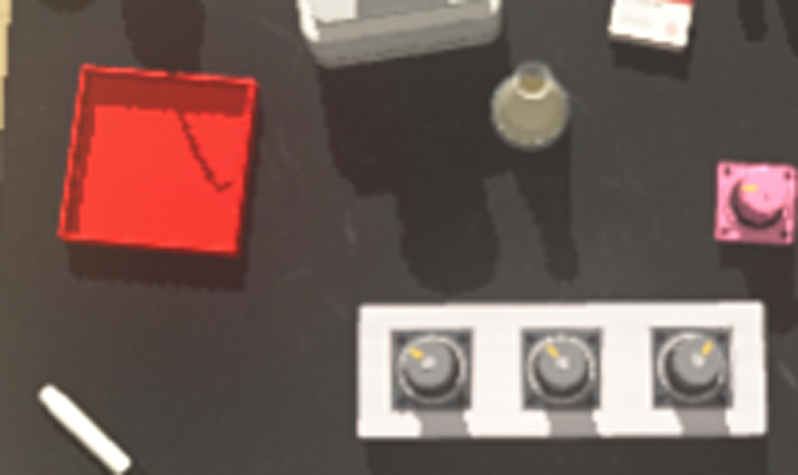

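View pics/scene_crop.png

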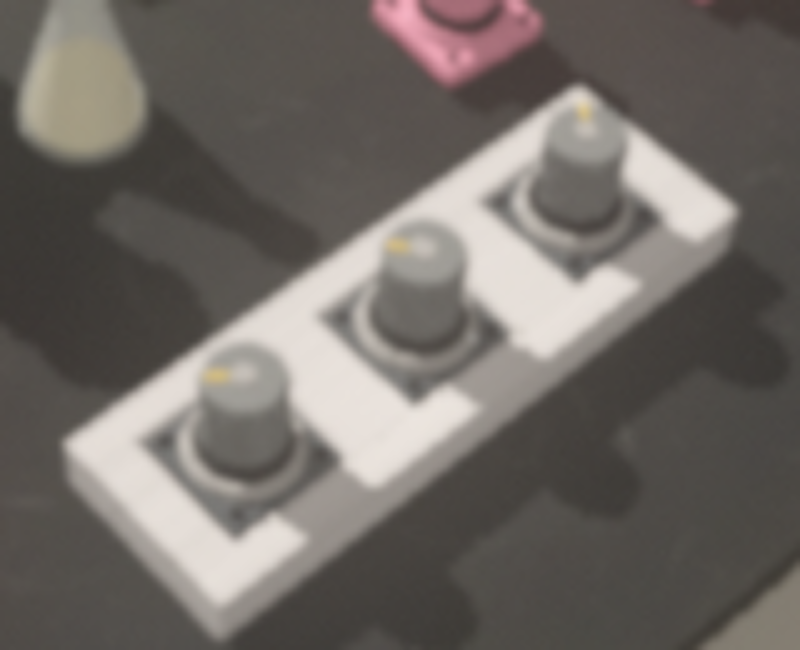

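```bash
cat >> h.py <<'E'
def rel(p,az):
    """shift/turn in tool axes to reach world p with tool x at azimuth az deg, pointing down"""
    o=manip.observe(); R0=Rn.from_quat(o["eef_rot"]); a=np.radians(az)
    X=np.array([np.cos(a),np.sin(a),0]);Z=np.array([0,0,-1.]);Y=np.cross(Z,X)
    R1=Rn.from_matrix(np.c_[X,Y,Z])
    print("shift",np.round(R0.inv().apply(np.array(p)-o["tcp_pos"]),4),"turn",np.round(np.degrees((R0.inv()*R1).as_rotvec()),2),"t",o["clock"])
def st():
    o=manip.observe(); R=Rn.from_quat(o["eef_rot"]).as_matrix()
    print("t",round(o["clock"],2),"p",np.round(o["tcp_pos"],4),"az",round(np.degrees(np.arctan2(R[1,0],R[0,0])),2),"tilt",round(np.degrees(np.arccos(-R[2,2])),2),"F",np.round(o["ft_force"],2),"T",np.round(o["wrist_torque"],3),"open",round(o["opening"],4),"j",np.round(o["joints"],2))
E
python3 - <<'E'
from h import *
c=manip.camera("wrist"); o=manip.observe(); R0=Rn.from_quat(o["eef_rot"])
print("cam in tool",R0.inv().apply(-c["R"].T@c["t"]-o["tcp_pos"]), R0.inv().apply(c["R"][2]))
for az in (-45,-10,45): rel([0.45,-0.087,0.23],az)
E
```

```text
cam in tool [-0.00040818 -0.0769971  -0.14092799] [3.75986047e-04 3.02896455e-01 9.53023397e-01]
shift [-0.3924 -0.395   0.0012] turn [ -0.     0.03 -25.47] t 0.3
shift [-0.3924 -0.395   0.0012] turn [-1.000e-02  3.000e-02 -6.047e+01] t 0.3
shift [-0.3924 -0.395   0.0012] turn [-3.0000e-02  2.0000e-02 -1.1547e+02] t 0.3
```

>>> move_arm:
  targets:
    - [[-0.392, -0.395, 0], [0, 0, -25], 1]
    - [[-0.392, -0.395, 0], [0, 0, -25], 1]
    - [[-0.392, -0.395, 0], [0, 0, -25], 1]
    - [[-0.392, -0.395, 0], [0, 0, -25], 1]
    - [[-0.392, -0.395, 0], [0, 0, -25], 1]
    - [[-0.392, -0.395, 0], [0, 0, -25], 1]
    - [[-0.392, -0.395, 0], [0, 0, -25], 1]
    - [[-0.392, -0.395, 0], [0, 0, -25], 1]
  force: 35

```text
clock: 0.97
tcp_pos: [0.3537, -0.2868, 0.2314]
eef_rot: [0.922, -0.387, 0.0, 0.0]
ft_force: [1.5, -0.2, 1.0]
opening: 0.0853
```

Run:
```python
from h import *
st()
for az in (-45,-10): rel([0.45,-0.087,0.23],az)
```

```text
t 0.97 p [ 0.3537 -0.2868  0.2314] az -45.49 tilt 0.01 F [ 1.47 -0.24  1.05] T [-0.034 -0.049  0.023] open 0.0853 j [ 0.87  0.12 -0.28  2.01  0.04  1.02 -0.22]
shift [-0.075  -0.2087  0.0014] turn [ 0.01 -0.01 -0.49] t 0.9667
shift [-0.075  -0.2087  0.0014] turn [ 1.000e-02 -1.000e-02 -3.549e+01] t 0.9667
```

>>> move_arm:
  targets:
    - [[-0.075, -0.209, 0], [0, 0, -10], 1]
    - [[-0.075, -0.209, 0], [0, 0, -10], 1]
    - [[-0.075, -0.209, 0], [0, 0, -10], 1]
    - [[-0.075, -0.209, 0], [0, 0, -10], 1]
    - [[-0.075, -0.209, 0], [0, 0, -10], 1]
    - [[-0.075, -0.209, 0], [0, 0, -10], 1]
    - [[-0.075, -0.209, 0], [0, 0, -10], 1]

```text
clock: 1.55
tcp_pos: [0.4515, -0.0829, 0.2316]
eef_rot: [0.953, -0.302, 0.0, -0.0]
ft_force: [-0.2, -0.6, -0.4]
opening: 0.0853
```

Run:
```python
from h import *
st()
c=manip.camera("wrist"); save("w1",c["frame"],None,1.4)
for p in ([.4696,.0125,.083],[.4705,-.087,.083],[.472,-.185,.083]): print(proj(c,p))
```

```text
t 1.55 p [ 0.4515 -0.0829  0.2316] az -35.16 tilt 0.06 F [-0.17 -0.6  -0.41] T [ 0.045 -0.026 -0.037] open 0.0853 j [ 0.58  0.14 -0.5   2.    0.08  1.02 -0.57]
[[224.26145705  88.28726437]]
[[295.12036037 187.24568877]]
[[354.92555601 269.59190256]]
```

View pics/w1.png

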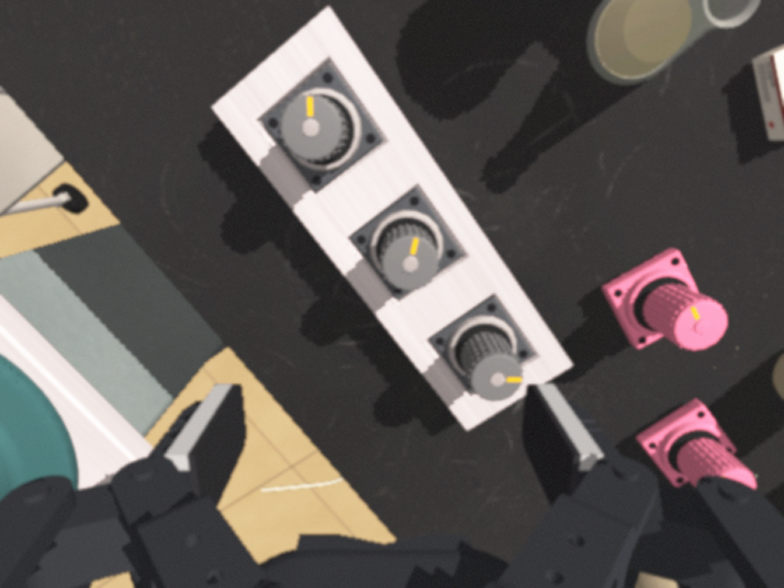

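The wrist view shows the hub-top centre dots at about (310,127), (410,264) and (498,379) in the enlarged picture. The stand corners are at (331,8), (211,106), (468,431) and (573,365).

Run:
```python
from h import *
w=manip.camera("wrist"); t=manip.camera("top"); s=manip.camera("scene")
print("hub wrist",ray(w,np.array([[310.5,127.5],[410.5,264],[498,379.5]])/1.4-.14,.083)[:,:2])
P=ray(w,np.array([[331,8],[211,106],[468,431],[573,365]])/1.4-.14,.03)[:,:2]
print("stand",P,P.mean(0),np.linalg.norm(np.roll(P,-1,0)-P,axis=1), np.degrees(np.arctan2(*(P[1]-P[2])[::-1])),np.degrees(np.arctan2(*(P[0]-P[3])[::-1])))
print("hub scene",ray(s,np.array([[243,370],[424,246],[586,130]])/5+[230,190],.083)[:,:2])
print("hub top",ray(t,np.array([[428,362],[563,363],[697,362]])/3.8+[140,150],.083)[:,:2])
```

```text
hub wrist [[ 0.46597071  0.00975342]
 [ 0.4675184  -0.08915312]
 [ 0.470614   -0.18881084]]
stand [[ 0.51478247  0.063953  ]
 [ 0.41492285  0.06427085]
 [ 0.42161274 -0.24557008]
 [ 0.52082557 -0.24252256]] [ 0.46803591 -0.0899672 ] [0.09986013 0.30991314 0.09925962 0.30653514] 91.23690203067342 91.12961376029311
hub scene [[ 0.46716867  0.01298675]
 [ 0.46786549 -0.08539338]
 [ 0.47035103 -0.18403317]]
hub top [[ 0.46539749  0.01205647]
 [ 0.46622328 -0.08734847]
 [ 0.46842075 -0.18604296]]
```

Run:
```python
from h import *
rel([.466,.011,.13],-35)
```

```text
shift [-0.0443 -0.0898  0.1013] turn [ 0.03 -0.   -0.56] t 1.75
```

>>> move_arm:
  targets:
    - [[-0.044, -0.09, 0], [0, 0, 0], 1]
    - [[-0.044, -0.09, 0.0], [0, 0, 0], 1]
    - [[-0.044, -0.09, 0.04], [0, 0, 0], 1]
    - [[-0.044, -0.09, 0.1], [0, 0, 0], 1]
    - [[-0.044, -0.09, 0.1], [0, 0, 0], 1]
    - [[-0.044, -0.09, 0.1], [0, 0, 0], 1]

```text
clock: 2.25
tcp_pos: [0.4639, 0.0101, 0.1277]
eef_rot: [0.952, -0.306, -0.003, 0.001]
ft_force: [-0.9, -0.3, -0.8]
opening: 0.0856
```

Run:
```python
from h import *
st()
c=manip.camera("wrist"); save("w2",c["frame"],None,1.4)
print(proj(c,[[.466,.011,.083]])*1.4)
rel([.466,.011,.046],-35)
```

```text
t 2.25 p [0.4639 0.0101 0.1277] az -35.62 tilt 0.37 F [-0.89 -0.26 -0.81] T [ 0.002  0.042 -0.017] open 0.0856 j [ 0.38  0.32 -0.54  2.08  0.23  0.81 -0.92]
[[388.23895587 333.1926941 ]]
shift [ 0.0004 -0.0013  0.0842] turn [ 0.13  0.17 -0.62] t 2.3
```

View pics/w2.png

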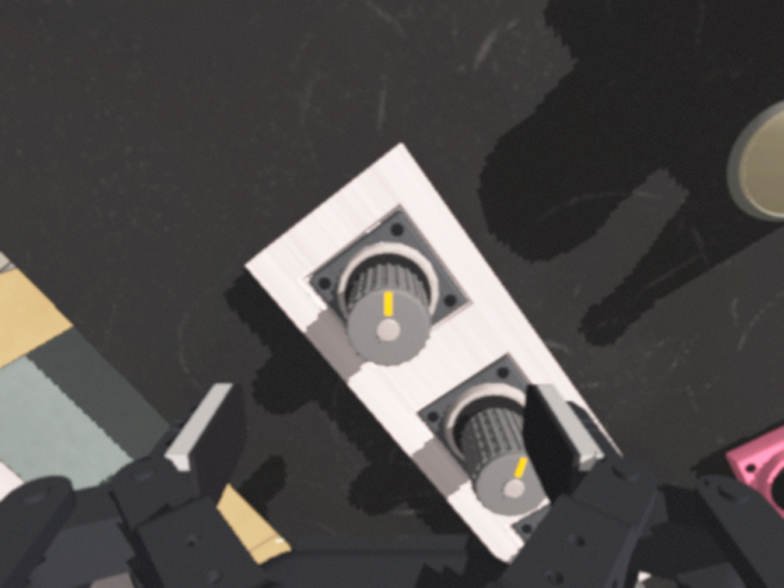

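The hub-top dot is at (388.5,329.5), 1.5 mm from the prediction along the pad width. It is centred between the jaws.

>>> move_arm:
  targets:
    - [[0.0, -0.0025, 0.03], [0, 0, 0], 1]
    - [[0.0, -0.0025, 0.06], [0, 0, 0], 1]
    - [[0.0, -0.0025, 0.075], [0, 0, 0], 1]
    - [[0.0, -0.0025, 0.082], [0, 0, 0], 1]
    - [[0.0, -0.0025, 0.082], [0, 0, 0], 1]
    - [[0.0, -0.0025, 0.082], [0, 0, 0], 1]

```text
clock: 2.8
tcp_pos: [0.4674, 0.0118, 0.0496]
eef_rot: [0.952, -0.306, -0.001, 0.001]
ft_force: [-0.6, -0.7, 0.9]
opening: 0.0853
```

Run:
```python
from h import *
st()
c=manip.camera("wrist"); save("w3",c["frame"],None,1.4)
c=manip.camera("scene"); save("s3",c["frame"],(200,150,420,330),3.5)
st()
```

```text
t 2.8 p [0.4674 0.0118 0.0496] az -35.67 tilt 0.12 F [-0.6  -0.68  0.93] T [ 0.028 -0.043  0.013] open 0.0853 j [ 0.31  0.46 -0.47  2.12  0.35  0.64 -1.03]
t 2.9 p [0.4674 0.0119 0.0498] az -35.66 tilt 0.09 F [-0.07 -0.5   0.12] T [ 0.073 -0.023 -0.03 ] open 0.0851 j [ 0.31  0.46 -0.47  2.12  0.35  0.64 -1.03]
```

View pics/w3.png

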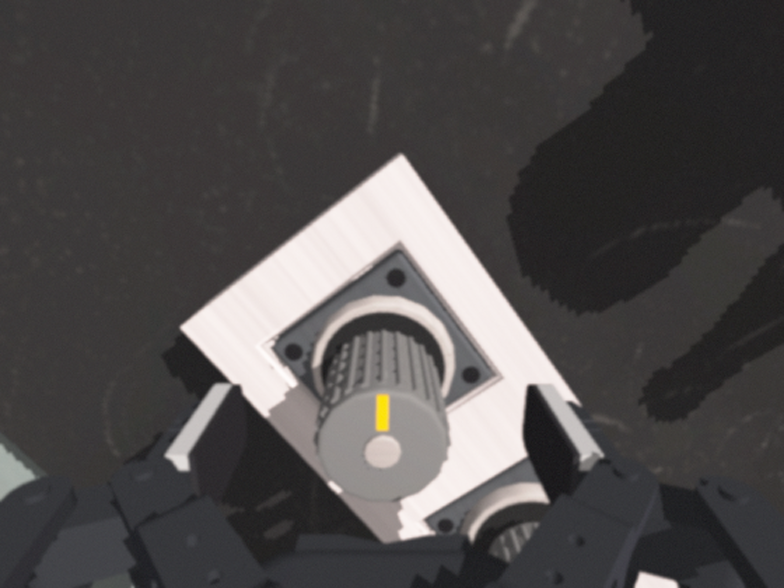

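View pics/s3.png

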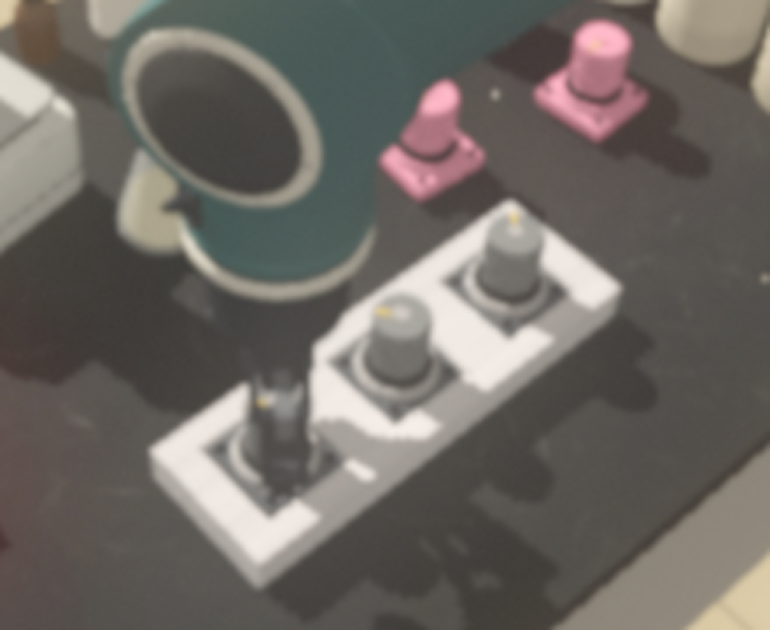

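The hub is centred between the fingers: hub x is about 383, finger midpoint about 386. Closing now.

>>> move_arm:
  targets:
    - [[0, 0, 0], [0, 0, 0], 0.6]
    - [[0, 0, 0], [0, 0, 0], 0.5]
    - [[0, 0, 0], [0, 0, 0], 0.4]
    - [[0, 0, 0], [0, 0, 0], 0.35]
    - [[0, 0, 0], [0, 0, 0], 0.3]
    - [[0, 0, 0], [0, 0, 0], 0.3]
  force: 30

```text
clock: 3.4
tcp_pos: [0.4676, 0.0119, 0.0501]
eef_rot: [0.952, -0.306, -0.0, 0.001]
ft_force: [-1.4, -0.4, 8.3]
opening: 0.0353
```

Run:
```python
from h import *
st()
```

```text
t 3.4 p [0.4676 0.0119 0.0501] az -35.66 tilt 0.08 F [-1.44 -0.43  8.27] T [-0.244  0.387 -0.058] open 0.0353 j [ 0.31  0.46 -0.47  2.12  0.35  0.64 -1.03]
```

>>> move_arm:
  targets:
    - [[0, 0, 0], [0, 0, 6], 0.3]
    - [[0, 0, 0], [0, 0, 12], 0.3]
    - [[0, 0, 0], [0, 0, 18], 0.3]
    - [[0, 0, 0], [0, 0, 24], 0.3]
    - [[0, 0, 0], [0, 0, 30], 0.3]
    - [[0, 0, 0], [0, 0, 36], 0.3]

```text
clock: 3.9
tcp_pos: [0.4674, 0.0124, 0.0501]
eef_rot: [0.81, -0.587, -0.0, 0.001]
ft_force: [-3.6, 3.7, 3.8]
opening: 0.0354
```

Run:
```python
from h import *
st()
```

```text
t 3.9 p [0.4674 0.0124 0.0501] az -71.89 tilt 0.09 F [-3.61  3.66  3.83] T [0.741 0.668 0.396] open 0.0354 j [ 0.18  0.44 -0.32  2.12  0.24  0.62 -1.56]
```

>>> move_arm:
  targets:
    - [[0, 0, 0], [0, 0, 6], 0.3]
    - [[0, 0, 0], [0, 0, 12], 0.3]
    - [[0, 0, 0], [0, 0, 18], 0.3]
    - [[0, 0, 0], [0, 0, 24], 0.3]
    - [[0, 0, 0], [0, 0, 30], 0.3]
    - [[0, 0, 0], [0, 0, 36], 0.3]

```text
clock: 4.4
tcp_pos: [0.467, 0.0127, 0.0501]
eef_rot: [-0.587, 0.81, 0.0, -0.001]
ft_force: [-2.2, 1.4, 2.6]
opening: 0.0351
```

Run:
```python
from h import *
st()
```

```text
t 4.4 p [0.467  0.0127 0.0501] az -108.13 tilt 0.12 F [-2.18  1.37  2.65] T [0.237 0.543 0.343] open 0.0351 j [ 0.05  0.42 -0.17  2.12  0.12  0.6  -2.09]
```

>>> move_arm:
  targets:
    - [[0, 0, 0], [0, 0, 6], 0.3]
    - [[0, 0, 0], [0, 0, 12], 0.3]
    - [[0, 0, 0], [0, 0, 18], 0.3]
    - [[0, 0, 0], [0, 0, 20], 0.3]

```text
clock: 4.73
tcp_pos: [0.4669, 0.0128, 0.0501]
eef_rot: [-0.435, 0.901, 0.0, -0.001]
ft_force: [-0.8, -2.2, 1.5]
opening: 0.0352
```

Run:
```python
from h import *
st()
c=manip.camera("wrist"); save("w4",c["frame"],None,1.4)
```

```text
t 4.73 p [0.4669 0.0128 0.0501] az -128.47 tilt 0.14 F [-0.77 -2.25  1.52] T [-0.268  0.085  0.439] open 0.0352 j [-0.02  0.42 -0.08  2.13  0.06  0.6  -2.39]
```

View pics/w4.png

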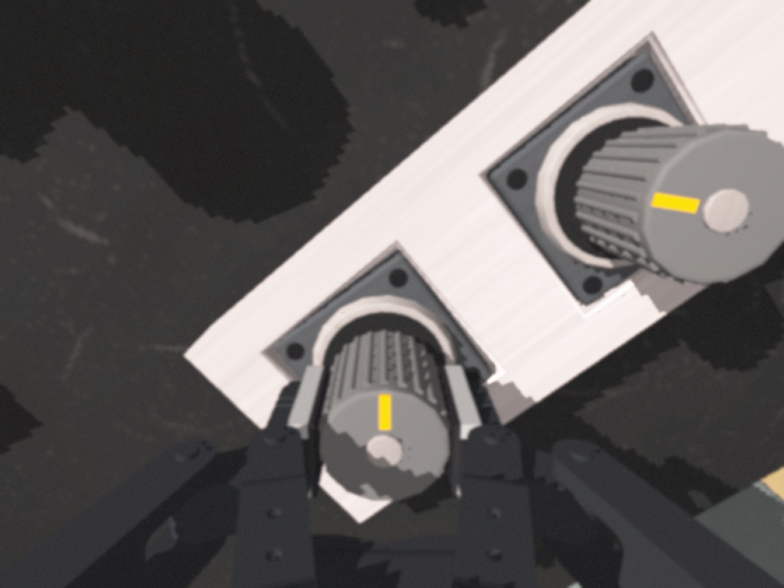

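The mark still points up between the jaws at (385,412), so the hub turned with the grip by about 93°. Wrist torque was about 0.4 N m, so the left unit drags. Releasing it and moving to the middle one.

>>> move_arm:
  targets:
    - [[0, 0, 0], [0, 0, 0], 0.5]
    - [[0, 0, 0], [0, 0, 0], 0.8]
    - [[0, 0, 0], [0, 0, 0], 1]
    - [[0, 0, 0], [0, 0, 0], 1]
    - [[0, 0, -0.03], [0, 0, 0], 1]
    - [[0, 0, -0.065], [0, 0, 0], 1]
    - [[0, 0, -0.08], [0, 0, 0], 1]
    - [[0, 0, -0.08], [0, 0, 0], 1]

```text
clock: 5.45
tcp_pos: [0.4689, 0.0129, 0.1334]
eef_rot: [-0.435, 0.9, -0.001, 0.001]
ft_force: [1.0, 0.2, 0.8]
opening: 0.0858
```

Run:
```python
from h import *
st()
c=manip.camera("wrist"); save("w5",c["frame"],None,1.4)
rel([.4682,-.0875,.13],-128.5)
```

```text
t 5.45 p [0.4689 0.0129 0.1334] az -128.39 tilt 0.16 F [1.04 0.16 0.77] T [-0.004 -0.047  0.042] open 0.0858 j [-0.01  0.27 -0.1   2.08  0.04  0.79 -2.37]
shift [ 0.0785 -0.0624  0.0017] turn [-0.06  0.01  0.11] t 5.5
```

View pics/w5.png

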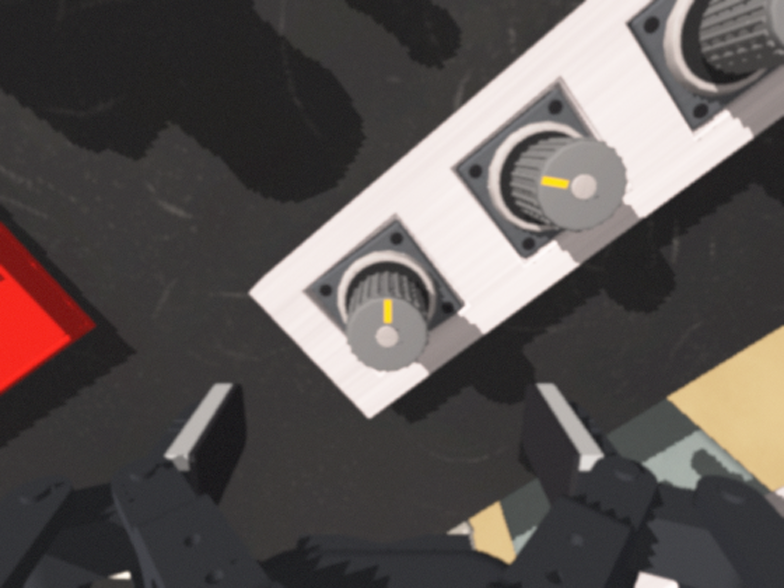

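The left hub's mark stayed at its turned position. Hub dots are at (387,337) for the left and (583,186) for the middle.

Run:
```python
from h import *
c=manip.camera("wrist"); P=ray(c,np.array([[387,337],[583,186]])/1.4-.14,.083); print(P, np.linalg.norm(P[0]-P[1]))
rel([P[1][0],P[1][1],.05],-128.5)
```

```text
[[ 0.46585197  0.01240155  0.083     ]
 [ 0.46829196 -0.08603946  0.083     ]] 0.09847124290811823
shift [ 0.0767 -0.0622  0.0805] turn [ 0.03 -0.07  0.1 ] t 5.55
```

>>> move_arm:
  targets:
    - [[0.04, -0.031, 0], [0, 0, 0], 1]
    - [[0.078, -0.0625, 0], [0, 0, 0], 1]
    - [[0.078, -0.0625, 0], [0, 0, 0], 1]
    - [[0.078, -0.0625, 0.015], [0, 0, 0], 1]
    - [[0.078, -0.0625, 0.015], [0, 0, 0], 1]
    - [[0.078, -0.0625, 0.015], [0, 0, 0], 1]

```text
clock: 6.05
tcp_pos: [0.4669, -0.0868, 0.1144]
eef_rot: [-0.435, 0.9, 0.001, -0.002]
ft_force: [0.2, 1.6, 0.2]
opening: 0.0856
```

Run:
```python
from h import *
st()
c=manip.camera("wrist"); save("w6",c["frame"],None,1.4)
rel([.4685,-.087,.05],-128.5)
```

```text
t 6.05 p [ 0.4669 -0.0868  0.1144] az -128.38 tilt 0.23 F [0.25 1.56 0.19] T [ 0.041 -0.059  0.069] open 0.0856 j [ 0.16  0.32 -0.04  2.08  0.02  0.75 -2.14]
shift [-0.0005 -0.0013  0.065 ] turn [ 0.13 -0.11  0.16] t 6.1
```

View pics/w6.png

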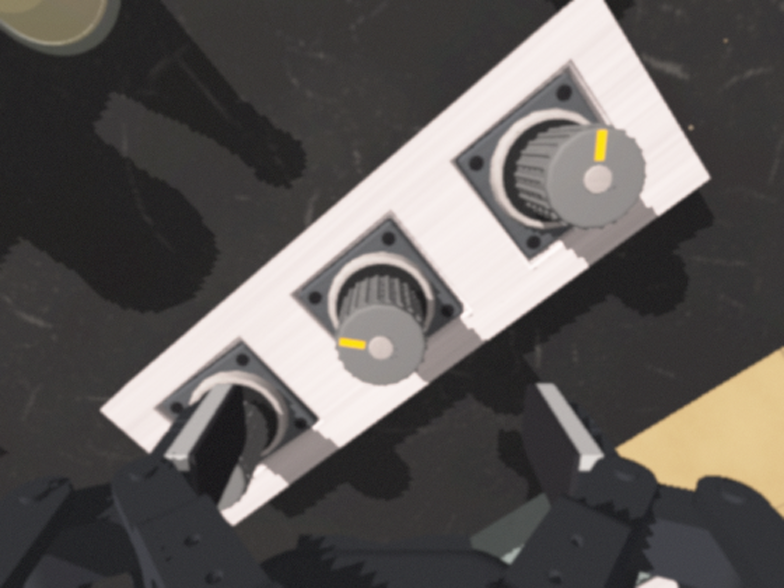

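Middle hub dot is at (380.5,348), about 1 mm left of the jaw centre. I'll correct for that and go down.

>>> move_arm:
  targets:
    - [[-0.001, -0.0015, 0.03], [0, 0, 0], 1]
    - [[-0.001, -0.0015, 0.055], [0, 0, 0], 1]
    - [[-0.001, -0.0015, 0.064], [0, 0, 0], 1]
    - [[-0.001, -0.0015, 0.064], [0, 0, 0], 0.7]
    - [[-0.001, -0.0015, 0.064], [0, 0, 0], 0.5]
    - [[-0.001, -0.0015, 0.064], [0, 0, 0], 0.4]
    - [[-0.001, -0.0015, 0.064], [0, 0, 0], 0.3]
    - [[-0.001, -0.0015, 0.064], [0, 0, 0], 0.3]

```text
clock: 6.77
tcp_pos: [0.4698, -0.0867, 0.0523]
eef_rot: [-0.436, 0.9, 0.0, -0.0]
ft_force: [-1.6, -0.3, 9.1]
opening: 0.0351
```

Run:
```python
from h import *
st()
```

```text
t 6.77 p [ 0.4698 -0.0867  0.0523] az -128.34 tilt 0.05 F [-1.64 -0.25  9.14] T [0.201 0.311 0.035] open 0.0351 j [ 0.15  0.43 -0.04  2.1   0.03  0.61 -2.15]
```

Gripped. Now turning anticlockwise.

>>> move_arm:
  targets:
    - [[0, 0, 0], [0, 0, -6], 0.3]
    - [[0, 0, 0], [0, 0, -12], 0.3]
    - [[0, 0, 0], [0, 0, -18], 0.3]
    - [[0, 0, 0], [0, 0, -24], 0.3]
    - [[0, 0, 0], [0, 0, -30], 0.3]
    - [[0, 0, 0], [0, 0, -36], 0.3]

```text
clock: 7.27
tcp_pos: [0.4701, -0.0869, 0.053]
eef_rot: [-0.694, 0.72, -0.0, -0.0]
ft_force: [-0.2, -0.0, -3.3]
opening: 0.035
```

Run:
```python
from h import *
st()
```

```text
t 7.27 p [ 0.4701 -0.0869  0.053 ] az -92.05 tilt 0.04 F [-0.19 -0.05 -3.26] T [-0.118 -0.072 -0.034] open 0.035 j [ 0.28  0.43 -0.19  2.1   0.14  0.62 -1.62]
```

>>> move_arm:
  targets:
    - [[0, 0, 0], [0, 0, -6], 0.3]
    - [[0, 0, 0], [0, 0, -12], 0.3]
    - [[0, 0, 0], [0, 0, -18], 0.3]
    - [[0, 0, 0], [0, 0, -24], 0.3]
    - [[0, 0, 0], [0, 0, -30], 0.3]
    - [[0, 0, 0], [0, 0, -36], 0.3]

```text
clock: 7.77
tcp_pos: [0.4701, -0.087, 0.0536]
eef_rot: [0.884, -0.468, 0.0, 0.0]
ft_force: [-0.0, 0.3, -2.8]
opening: 0.0347
```

Run:
```python
from h import *
st()
```

```text
t 7.77 p [ 0.4701 -0.087   0.0536] az -55.76 tilt 0.08 F [-0.    0.28 -2.81] T [ 0.226  0.216 -0.011] open 0.0347 j [ 0.41  0.45 -0.35  2.09  0.25  0.64 -1.08]
```

>>> move_arm:
  targets:
    - [[0, 0, 0], [0, 0, -6], 0.3]
    - [[0, 0, 0], [0, 0, -12], 0.3]
    - [[0, 0, 0], [0, 0, -18], 0.3]
    - [[0, 0, 0], [0, 0, -18], 0.3]

```text
clock: 8.1
tcp_pos: [0.4701, -0.0873, 0.0541]
eef_rot: [0.947, -0.321, 0.001, 0.001]
ft_force: [0.5, -0.3, -4.2]
opening: 0.0353
```

Run:
```python
from h import *
st()
c=manip.camera("wrist"); save("w7",c["frame"],None,1.4)
```

```text
t 8.1 p [ 0.4701 -0.0873  0.0541] az -37.47 tilt 0.11 F [ 0.45 -0.34 -4.22] T [-0.048  0.072 -0.019] open 0.0353 j [ 0.48  0.46 -0.42  2.09  0.31  0.65 -0.81]
```

View pics/w7.png

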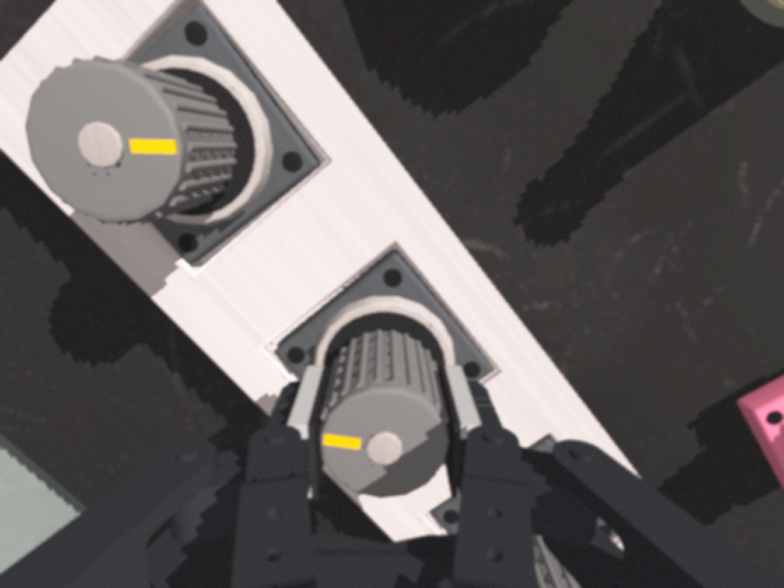

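The middle hub turned about 91° with the jaws (mark at (342,441), same place in the grip) at only 0.01–0.03 N m, so it is sound. The TCP crept up 1.8 mm, so I'll ease it back down before releasing.

>>> move_arm:
  targets:
    - [[0, 0, 0.0015], [0, 0, 0], 0.3]
    - [[0, 0, 0.0015], [0, 0, 0], 0.3]
    - [[0, 0, 0.0015], [0, 0, 0], 0.5]
    - [[0, 0, 0.0015], [0, 0, 0], 0.8]
    - [[0, 0, 0.0015], [0, 0, 0], 1]
    - [[0, 0, -0.02], [0, 0, 0], 1]
    - [[0, 0, -0.055], [0, 0, 0], 1]
    - [[0, 0, -0.07], [0, 0, 0], 1]

```text
clock: 8.82
tcp_pos: [0.471, -0.087, 0.1269]
eef_rot: [0.946, -0.325, 0.002, 0.0]
ft_force: [1.1, 0.1, 0.7]
opening: 0.0851
```

Run:
```python
from h import *
st()
c=manip.camera("wrist"); save("w8",c["frame"],None,1.4)
rel([.4705,-.187,.12],-38)
```

```text
t 8.82 p [ 0.471  -0.087   0.1269] az -37.87 tilt 0.21 F [1.08 0.14 0.73] T [ 0.014 -0.022  0.035] open 0.0851 j [ 0.53  0.33 -0.48  2.05  0.21  0.8  -0.74]
shift [0.06   0.0797 0.0088] turn [-0.08 -0.37  0.12] t 8.8667
```

View pics/w8.png

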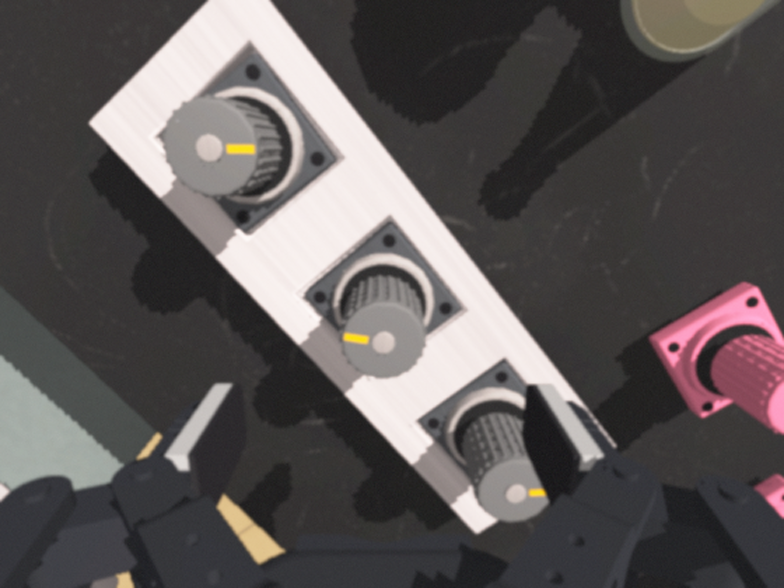

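The middle unit sits flush, with its mark at (355,338). The right hub's dot is at (516,494).

>>> move_arm:
  targets:
    - [[0.03, 0.04, 0], [0, 0, 0], 1]
    - [[0.06, 0.08, 0], [0, 0, 0], 1]
    - [[0.06, 0.08, 0.01], [0, 0, 0], 1]
    - [[0.06, 0.08, 0.01], [0, 0, 0], 1]
    - [[0.06, 0.08, 0.01], [0, 0, 0], 1]

```text
clock: 9.28
tcp_pos: [0.4699, -0.188, 0.1182]
eef_rot: [0.945, -0.326, 0.003, 0.0]
ft_force: [-0.5, 0.3, 0.2]
opening: 0.0854
```

Run:
```python
from h import *
st()
c=manip.camera("wrist"); save("w9",c["frame"],None,1.4)
rel([.4705,-.187,.05],-38)
```

```text
t 9.28 p [ 0.4699 -0.188   0.1182] az -38.03 tilt 0.32 F [-0.5   0.27  0.15] T [0.039 0.038 0.014] open 0.0854 j [ 0.68  0.38 -0.43  2.    0.22  0.8  -0.54]
shift [-0.0001  0.0001  0.0685] turn [-0.09 -0.33  0.09] t 9.3333
```

View pics/w9.png

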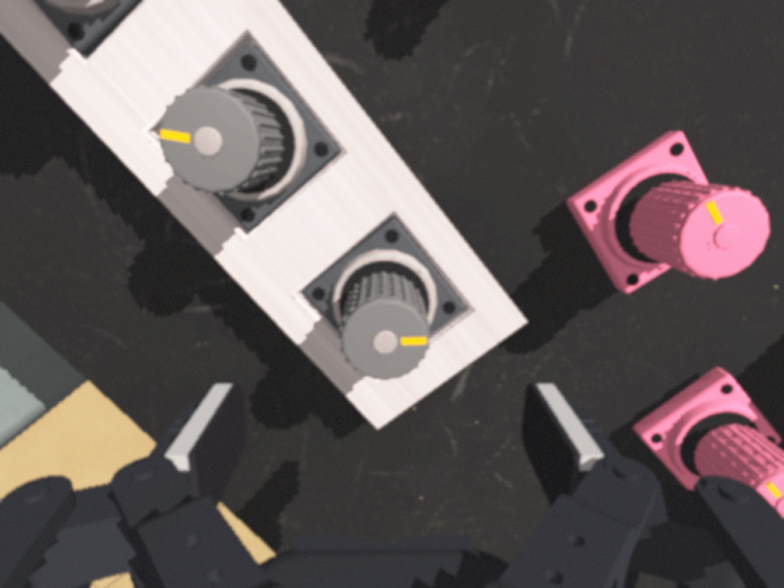

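The right hub's dot is at (385,342), centred. Descending and closing.

>>> move_arm:
  targets:
    - [[0.0, 0, 0.03], [0, 0, 0], 1]
    - [[0.0, 0, 0.057], [0, 0, 0], 1]
    - [[0.0, 0, 0.067], [0, -0.3, 0], 1]
    - [[0.0, 0, 0.067], [0, -0.3, 0], 0.7]
    - [[0.0, 0, 0.067], [0, -0.3, 0], 0.5]
    - [[0.0, 0, 0.067], [0, -0.3, 0], 0.4]
    - [[0.0, 0, 0.067], [0, -0.3, 0], 0.3]
    - [[0.0, 0, 0.067], [0, -0.3, 0], 0.3]

```text
clock: 10.0
tcp_pos: [0.4713, -0.1871, 0.0529]
eef_rot: [0.946, -0.325, 0.001, -0.001]
ft_force: [-0.9, 1.7, 10.0]
opening: 0.0349
```

Run:
```python
from h import *
st()
```

```text
t 10.0 p [ 0.4713 -0.1871  0.0529] az -37.91 tilt 0.18 F [-0.94  1.7  10.03] T [0.393 0.535 0.037] open 0.0349 j [ 0.64  0.49 -0.39  2.03  0.29  0.67 -0.6 ]
```

>>> move_arm:
  targets:
    - [[0, 0, 0], [0, 0, 6], 0.3]
    - [[0, 0, 0], [0, 0, 12], 0.3]
    - [[0, 0, 0], [0, 0, 18], 0.3]
    - [[0, 0, 0], [0, 0, 24], 0.3]
    - [[0, 0, 0], [0, 0, 30], 0.3]
    - [[0, 0, 0], [0, 0, 36], 0.3]

```text
clock: 10.5
tcp_pos: [0.4713, -0.1873, 0.0536]
eef_rot: [0.797, -0.603, 0.001, -0.001]
ft_force: [-0.6, -0.1, -2.4]
opening: 0.0349
```

Run:
```python
from h import *
st()
```

```text
t 10.5 p [ 0.4713 -0.1873  0.0536] az -74.22 tilt 0.21 F [-0.55 -0.05 -2.43] T [ 0.055  0.271 -0.038] open 0.0349 j [ 0.51  0.47 -0.23  2.03  0.17  0.65 -1.13]
```

>>> move_arm:
  targets:
    - [[0, 0, 0.0005], [0, 0, 6], 0.3]
    - [[0, 0, 0.0005], [0, 0, 12], 0.3]
    - [[0, 0, 0.0005], [0, 0, 18], 0.3]
    - [[0, 0, 0.0005], [0, 0, 24], 0.3]
    - [[0, 0, 0.0005], [0, 0, 30], 0.3]
    - [[0, 0, 0.0005], [0, 0, 36], 0.3]

```text
clock: 11.0
tcp_pos: [0.4714, -0.1871, 0.0538]
eef_rot: [-0.57, 0.822, -0.001, 0.002]
ft_force: [-0.9, -0.6, -3.8]
opening: 0.0352
```

Run:
```python
from h import *
st()
```

```text
t 11.0 p [ 0.4714 -0.1871  0.0538] az -110.52 tilt 0.24 F [-0.91 -0.59 -3.8 ] T [0.004 0.229 0.032] open 0.0352 j [ 0.38  0.46 -0.08  2.04  0.06  0.64 -1.66]
```

>>> move_arm:
  targets:
    - [[0, 0, 0.0005], [0, 0, 6], 0.3]
    - [[0, 0, 0.0005], [0, 0, 12], 0.3]
    - [[0, 0, 0.0005], [0, 0, 18], 0.3]
    - [[0, 0, 0.0005], [0, 0, 18], 0.3]

```text
clock: 11.33
tcp_pos: [0.4716, -0.187, 0.0539]
eef_rot: [-0.432, 0.902, -0.001, 0.002]
ft_force: [0.0, -0.2, -2.8]
opening: 0.0351
```

Run:
```python
from h import *
st()
c=manip.camera("wrist"); save("w10",c["frame"],None,1.4)
```

```text
t 11.33 p [ 0.4716 -0.187   0.0539] az -128.82 tilt 0.28 F [ 0.01 -0.19 -2.83] T [-0.01   0.024 -0.043] open 0.0351 j [ 0.32  0.46 -0.    2.04 -0.    0.64 -1.93]
```

View pics/w10.png

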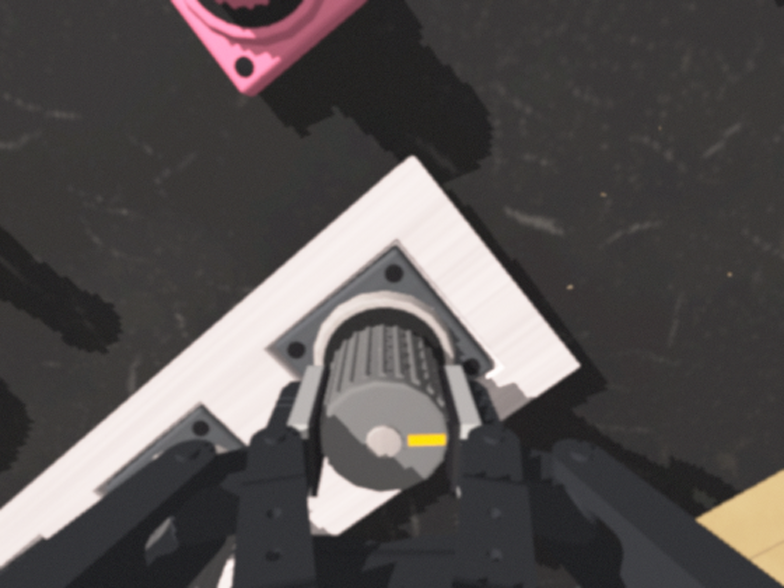

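The right hub turned about 91° with the jaws at 0.04 N m or less, so it is sound too. The left unit is the worn one. Easing down and releasing.

>>> move_arm:
  targets:
    - [[0, 0, 0.001], [0, 0, 0], 0.3]
    - [[0, 0, 0.001], [0, 0, 0], 0.3]
    - [[0, 0, 0.001], [0, 0, 0], 0.5]
    - [[0, 0, 0.001], [0, 0, 0], 0.8]
    - [[0, 0, 0.001], [0, 0, 0], 1]
    - [[0, 0, -0.02], [0, 0, 0], 1]
    - [[0, 0, -0.055], [0, 0, 0], 1]
    - [[0, 0, -0.07], [0, 0, 0], 1]

```text
clock: 12.05
tcp_pos: [0.4721, -0.1874, 0.1268]
eef_rot: [-0.435, 0.9, -0.002, 0.003]
ft_force: [1.1, -0.2, 1.8]
opening: 0.0855
```

Run:
```python
from h import *
st()
c=manip.camera("wrist"); save("w11",c["frame"],None,1.4)
rel([.4667,.0125,.125],-90)
```

```text
t 12.05 p [ 0.4721 -0.1874  0.1268] az -128.39 tilt 0.41 F [ 1.06 -0.19  1.78] T [-0.     0.011 -0.04 ] open 0.0855 j [ 0.32  0.34 -0.    2.   -0.    0.79 -1.92]
shift [-0.1529  0.1295  0.003 ] turn [ -0.59   0.09 -38.4 ] t 12.1
```

View pics/w11.png

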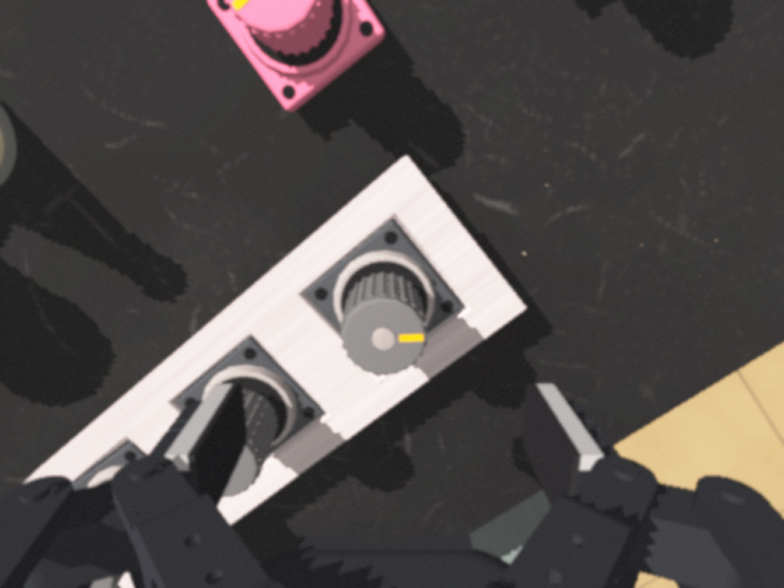

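The right unit is seated, with its mark at (411,338). Going to the left unit.

>>> move_arm:
  targets:
    - [[-0.15, 0.13, -0.01], [-0.5, 0, -38], 1]
    - [[-0.153, 0.13, -0.01], [-0.5, 0, -38], 1]
    - [[-0.153, 0.13, -0.01], [-0.5, 0, -38], 1]
    - [[-0.153, 0.13, 0.0], [-0.5, 0, -38], 1]
    - [[-0.153, 0.13, 0.0], [-0.5, 0, -38], 1]
    - [[-0.153, 0.13, 0.0], [-0.5, 0, -38], 1]
    - [[-0.153, 0.13, 0.003], [-0.5, 0, -38], 1]
    - [[-0.153, 0.13, 0.003], [-0.5, 0, -38], 1]

```text
clock: 12.77
tcp_pos: [0.4662, 0.0125, 0.1246]
eef_rot: [-0.704, 0.71, -0.0, 0.001]
ft_force: [-0.7, -1.2, -0.1]
opening: 0.0854
```

Run:
```python
from h import *
st()
c=manip.camera("wrist"); save("w12",c["frame"],None,1.4)
rel([.4667,.0125,.05],-90)
```

```text
t 12.77 p [0.4662 0.0125 0.1246] az -90.49 tilt 0.09 F [-0.7  -1.16 -0.07] T [-0.007 -0.006  0.007] open 0.0854 j [ 0.1   0.29 -0.22  2.09  0.09  0.77 -1.75]
shift [-0.0005 -0.0004  0.0747] turn [-0.08  0.03 -0.57] t 12.8167
```

View pics/w12.png

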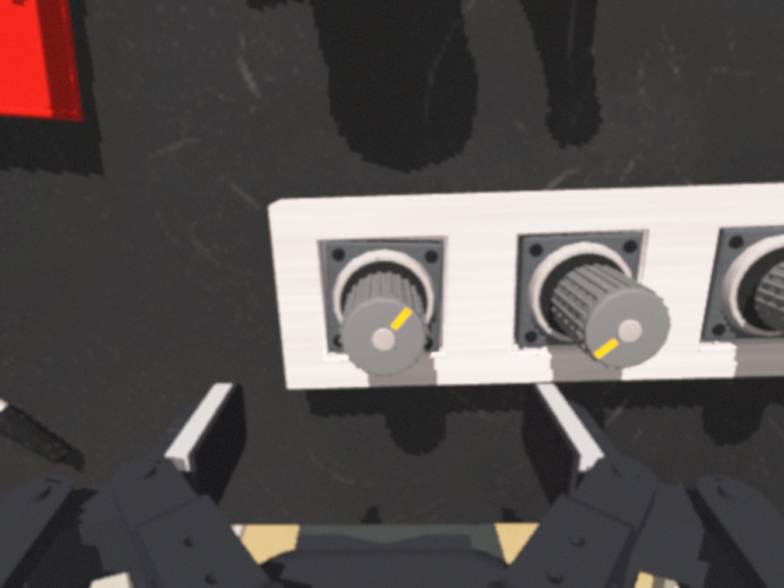

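>>> move_arm:
  targets:
    - [[0, 0, 0.03], [0, 0, -1], 1]
    - [[0, 0, 0.06], [0, 0, -1], 1]
    - [[0, 0, 0.073], [0, 0, -1], 1]
    - [[0, 0, 0.074], [0, 0, -1], 0.7]
    - [[0, 0, 0.074], [0, 0, -1], 0.5]
    - [[0, 0, 0.074], [0, 0, -1], 0.4]
    - [[0, 0, 0.074], [0, 0, -1], 0.3]
    - [[0, 0, 0.074], [0, 0, -1], 0.25]
  force: 35

```text
clock: 13.48
tcp_pos: [0.467, 0.012, 0.0518]
eef_rot: [0.71, -0.705, 0.001, -0.001]
ft_force: [-1.0, 1.5, 6.3]
opening: 0.0348
```

Run:
```python
from h import *
st()
```

```text
t 13.48 p [0.467  0.012  0.0518] az -89.59 tilt 0.19 F [-1.05  1.5   6.34] T [-0.157  0.201  0.08 ] open 0.0348 j [ 0.08  0.42 -0.2   2.13  0.14  0.6  -1.78]
```

>>> move_arm:
  targets:
    - [[0, 0, -0.003], [0, 0, 0], 0.25]
    - [[0, 0, -0.006], [0, 0, 0], 0.25]
    - [[0, 0, -0.012], [0, 0, 0], 0.25]
    - [[0, 0, -0.02], [0, 0, 0], 0.25]
    - [[0, 0, -0.035], [0, 0, 0], 0.25]
    - [[0, 0, -0.055], [0, 0, 0], 0.25]
    - [[0, 0, -0.075], [0, 0, 0], 0.25]
    - [[0, 0, -0.075], [0, 0, 0], 0.25]

```text
clock: 14.15
tcp_pos: [0.4684, 0.0121, 0.1306]
eef_rot: [0.71, -0.705, 0.003, -0.003]
ft_force: [1.7, 0.0, -1.7]
opening: 0.0348
```

Run:
```python
from h import *
st()
c=manip.camera("scene"); save("s13",c["frame"],(60,120,400,375),2.3)
c=manip.camera("wrist"); save("w13",c["frame"],None,1.4)
c=manip.camera("top"); save("t13",c["frame"],(140,150,350,275),3.8)
```

```text
t 14.15 p [0.4684 0.0121 0.1306] az -89.59 tilt 0.47 F [ 1.68  0.02 -1.72] T [-0.018 -0.143 -0.025] open 0.0348 j [ 0.11  0.28 -0.23  2.08  0.09  0.78 -1.74]
```

View pics/s13.png

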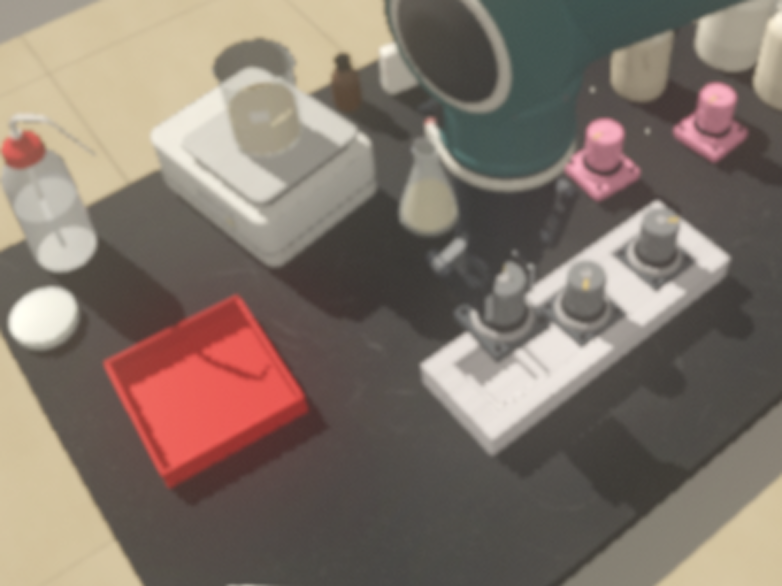

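View pics/w13.png

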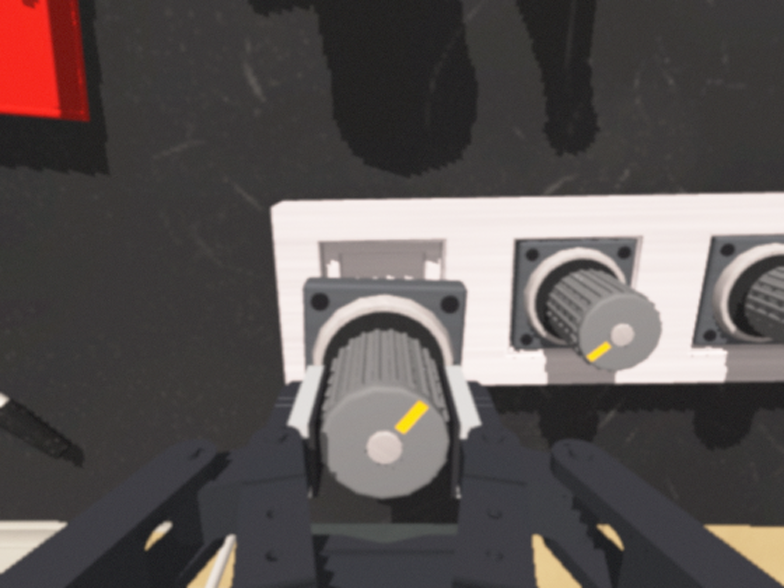

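The worn unit is held level above its pocket. The tray's rim corners in the scene crop are at about (105,366), (237,297), (306,400) and (168,474).

Run:
```python
from h import *
s=manip.camera("scene"); P=ray(s,np.array([[105,366],[237,297],[306,400],[168,474]])/2.3+[60,120],.024); print(P,P.mean(0),np.linalg.norm(np.roll(P,-1,0)-P,axis=1))
rel([.629,.232,.13],-89.6); rel([.629,.232,.16],-85)
```

```text
[[0.69823067 0.30149288 0.024     ]
 [0.69049311 0.16350135 0.024     ]
 [0.55078811 0.17173385 0.024     ]
 [0.56243425 0.30526137 0.024     ]] [0.62548653 0.23549736 0.024     ] [0.1382083  0.13994735 0.13403443 0.1358487 ]
shift [-0.219  -0.1643 -0.0031] turn [-0.14  0.03  0.01] t 14.35
shift [-0.219  -0.1643 -0.0331] turn [-0.14  0.02 -4.59] t 14.35
```

>>> move_arm:
  targets:
    - [[-0.028, -0.02, 0], [0, 0, 0], 0.25]
    - [[-0.06, -0.043, 0], [0, 0, 1], 0.25]
    - [[-0.092, -0.066, 0], [0, 0, 2], 0.25]
    - [[-0.124, -0.089, 0], [0, 0, 3], 0.25]
    - [[-0.156, -0.112, 0], [0, 0, 4], 0.25]
    - [[-0.188, -0.134, 0], [0, 0, 5], 0.25]
    - [[-0.21, -0.15, 0], [0, 0, 5], 0.25]
    - [[-0.222, -0.159, 0], [0, 0, 5], 0.25]

```text
clock: 15.02
tcp_pos: [0.6239, 0.2387, 0.1251]
eef_rot: [-0.679, 0.734, 0.0, 0.001]
ft_force: [-0.3, 0.2, -3.2]
opening: 0.0348
```

>>> move_arm:
  targets:
    - [[0, 0, 0], [0, 0, 0], 0.25]
    - [[0, 0, 0], [0, 0, 0], 0.25]

```text
clock: 15.18
tcp_pos: [0.623, 0.2394, 0.1231]
eef_rot: [-0.68, 0.733, 0.001, -0.001]
ft_force: [-0.3, -0.3, -2.9]
opening: 0.0348
```

Run:
```python
from h import *
st()
rel([.627,.234,.05],-94)
c=manip.camera("top"); save("t14",c["frame"],(100,130,310,275),3.8)
c=manip.camera("wrist"); save("w14",c["frame"],None,1.4)
```

```text
t 15.18 p [0.623  0.2394 0.1231] az -94.35 tilt 0.13 F [-0.32 -0.27 -2.86] T [-0.038  0.084 -0.012] open 0.0348 j [-0.25  0.61 -0.23  1.58  0.16  0.97 -2.18]
shift [ 0.0052 -0.0045  0.0731] turn [ 0.12  0.03 -0.35] t 15.1833
```

View pics/w14.png

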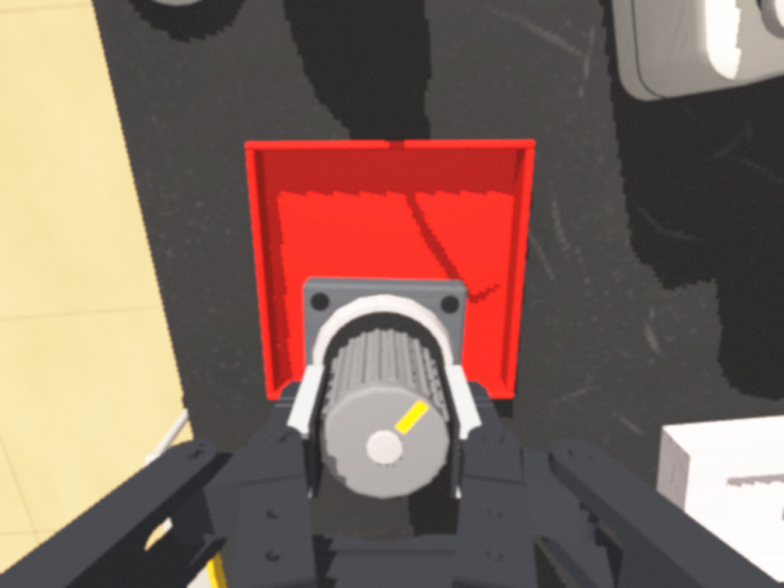

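View pics/t14.png

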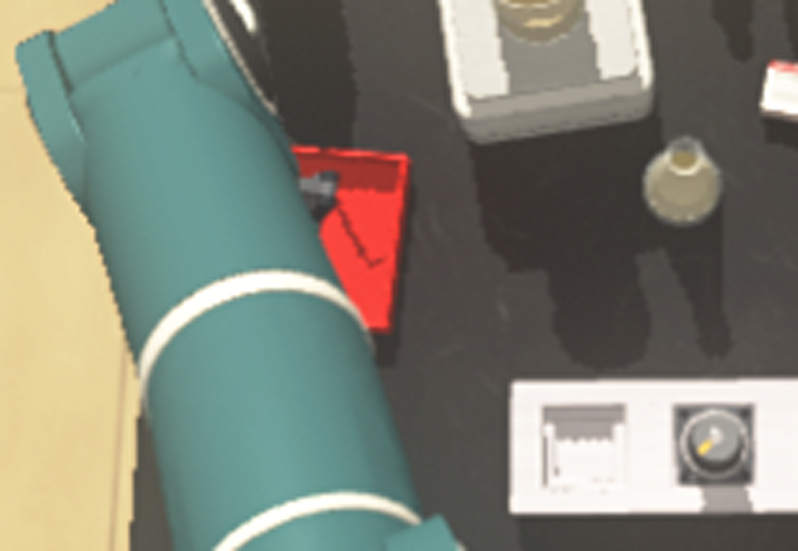

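The wrist view shows the tray rim corners at (246,144), (534,143), (514,397) and (270,397), with the unit yawed parallel to the tray.

Run:
```python
from h import *
s=manip.camera("wrist"); P=ray(s,np.array([[246,144],[534,143],[514,397],[270,397]])/1.4-.14,.024); print(P,P.mean(0),np.linalg.norm(np.roll(P,-1,0)-P,axis=1))
c=P.mean(0); rel([c[0],c[1],.0378],-94)
```

```text
[[0.70490179 0.29753846 0.024     ]
 [0.69472686 0.16000091 0.024     ]
 [0.55819029 0.16880263 0.024     ]
 [0.56882292 0.30641191 0.024     ]] [0.63166047 0.23318848 0.024     ] [0.13791341 0.13681997 0.13801944 0.13636787]
shift [ 0.0035 -0.0086  0.0867] turn [ 0.03  0.01 -0.5 ] t 15.3333
```

>>> move_arm:
  targets:
    - [[0.0035, -0.007, 0.01], [0, 0, 0], 0.25]
    - [[0.0035, -0.007, 0.025], [0, 0, 0], 0.25]
    - [[0.0035, -0.007, 0.045], [0, 0, 0], 0.25]
    - [[0.0035, -0.007, 0.06], [0, 0, 0], 0.25]
    - [[0.0035, -0.007, 0.072], [0, 0, 0], 0.25]
    - [[0.0035, -0.007, 0.077], [0, 0, 0], 0.25]
    - [[0.0035, -0.007, 0.077], [0, 0, 0], 0.25]
    - [[0.0035, -0.007, 0.077], [0, 0, 0], 0.25]

```text
clock: 16.0
tcp_pos: [0.6304, 0.2333, 0.0479]
eef_rot: [-0.679, 0.734, 0.0, 0.0]
ft_force: [0.8, 0.0, -2.7]
opening: 0.0348
```

Run:
```python
from h import *
st()
c=manip.camera("wrist"); save("w15",c["frame"],None,1.4)
rel([.630,.233,.0385],-94)
```

```text
t 16.0 p [0.6304 0.2333 0.0479] az -94.5 tilt 0.02 F [ 0.79  0.01 -2.7 ] T [-0.029 -0.007 -0.049] open 0.0348 j [-0.25  0.71 -0.21  1.6   0.18  0.85 -2.19]
shift [0.0005 0.0006 0.0098] turn [-0.04  0.04 -0.5 ] t 16.05
```

View pics/w15.png

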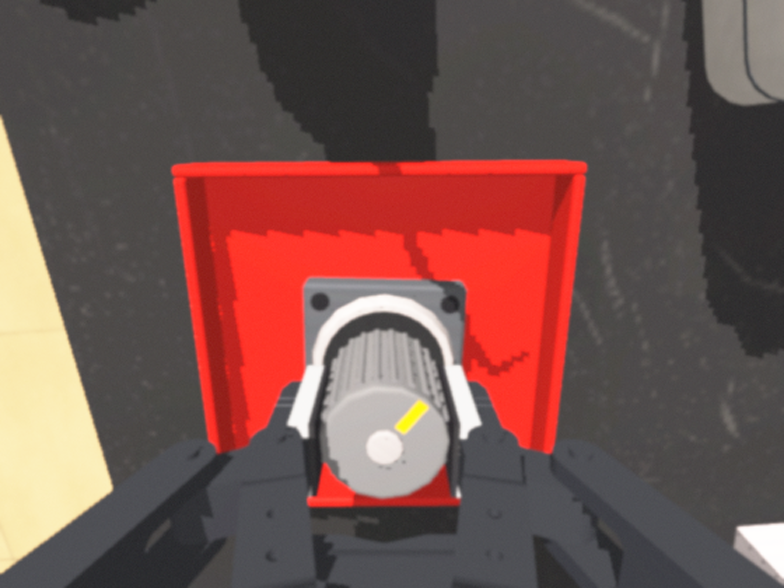

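The unit is centred in the tray, about 10 mm above the floor. Lowering slowly.

>>> move_arm:
  targets:
    - [[0, 0, 0.002], [0, 0, 0], 0.25]
    - [[0, 0, 0.004], [0, 0, 0], 0.25]
    - [[0, 0, 0.006], [0, 0, 0], 0.25]
    - [[0, 0, 0.007], [0, 0, 0], 0.25]
    - [[0, 0, 0.008], [0, 0, 0], 0.25]
    - [[0, 0, 0.0085], [0, 0, 0], 0.25]
    - [[0, 0, 0.0085], [0, 0, 0], 0.25]

```text
clock: 16.63
tcp_pos: [0.6305, 0.2335, 0.0397]
eef_rot: [-0.679, 0.734, 0.0, 0.0]
ft_force: [-0.4, -0.4, -3.1]
opening: 0.0351
```

Run:
```python
from h import *
st()
```

```text
t 16.63 p [0.6305 0.2335 0.0397] az -94.49 tilt 0.04 F [-0.39 -0.39 -3.07] T [ 0.022 -0.04   0.016] open 0.0351 j [-0.25  0.72 -0.21  1.6   0.19  0.83 -2.19]
```

>>> move_arm:
  targets:
    - [[0, 0, 0.001], [0, 0, 0], 0.25]
    - [[0, 0, 0.0015], [0, 0, 0], 0.25]
    - [[0, 0, 0.0015], [0, 0, 0], 0.25]

```text
clock: 16.88
tcp_pos: [0.6306, 0.2335, 0.0382]
eef_rot: [-0.679, 0.734, 0.0, 0.0]
ft_force: [-0.3, 0.4, -1.6]
opening: 0.0355
```

Run:
```python
from h import *
st()
```

```text
t 16.88 p [0.6306 0.2335 0.0382] az -94.49 tilt 0.05 F [-0.3   0.39 -1.58] T [-0.012  0.01   0.009] open 0.0355 j [-0.26  0.73 -0.21  1.6   0.19  0.83 -2.19]
```

>>> move_arm:
  targets:
    - [[0, 0, 0.0005], [0, 0, 0], 0.25]
    - [[0, 0, 0.001], [0, 0, 0], 0.25]
    - [[0, 0, 0.001], [0, 0, 0], 0.25]

```text
clock: 17.13
tcp_pos: [0.6306, 0.2338, 0.0379]
eef_rot: [-0.679, 0.734, -0.0, 0.001]
ft_force: [-4.0, -1.5, 8.8]
opening: 0.0354
```

Run:
```python
from h import *
st()
```

```text
t 17.13 p [0.6306 0.2338 0.0379] az -94.49 tilt 0.06 F [-3.98 -1.5   8.79] T [-0.431  0.889 -0.129] open 0.0354 j [-0.26  0.73 -0.21  1.6   0.19  0.83 -2.19]
```

The unit touches the floor lightly at 9 N. Releasing and rising.

>>> move_arm:
  targets:
    - [[0, 0, 0], [0, 0, 0], 0.4]
    - [[0, 0, 0], [0, 0, 0], 0.5]
    - [[0, 0, 0], [0, 0, 0], 0.8]
    - [[0, 0, 0], [0, 0, 0], 1]
    - [[0, 0, -0.015], [0, 0, 0], 1]
    - [[0, 0, -0.045], [0, 0, 0], 1]
    - [[0, 0, -0.08], [0, 0, 0], 1]
    - [[0, 0, -0.12], [0, 0, 0], 1]

```text
clock: 17.8
tcp_pos: [0.6298, 0.2335, 0.1593]
eef_rot: [-0.679, 0.734, 0.0, -0.0]
ft_force: [0.6, -0.4, -0.2]
opening: 0.0853
```

>>> move_arm:
  targets:
    - [[0, 0.05, -0.04], [0, 0, 0], 1]
    - [[0, 0.1, -0.05], [0, 0, 0], 1]
    - [[0, 0.14, -0.05], [0, 0, 0], 1]
    - [[0, 0.14, -0.05], [0, 0, 0], 1]
    - [[0, 0.14, -0.05], [0, 0, 0], 1]

```text
clock: 18.22
tcp_pos: [0.486, 0.2458, 0.212]
eef_rot: [-0.68, 0.733, 0.0, 0.001]
ft_force: [0.4, -0.1, 0.7]
opening: 0.0854
```

Run:
```python
from h import *
st()
c=manip.camera("wrist"); save("w16",c["frame"],None,1.4)
c=manip.camera("scene"); save("s16",c["frame"],(60,120,400,375),2.3)
c=manip.camera("top"); save("t16",c["frame"],(140,150,350,275),3.8)
```

```text
t 18.22 p [0.486  0.2458 0.212 ] az -94.25 tilt 0.07 F [ 0.44 -0.08  0.66] T [ 0.072 -0.052  0.02 ] open 0.0854 j [-0.28  0.31 -0.29  1.83  0.1   1.02 -2.26]
```

View pics/w16.png

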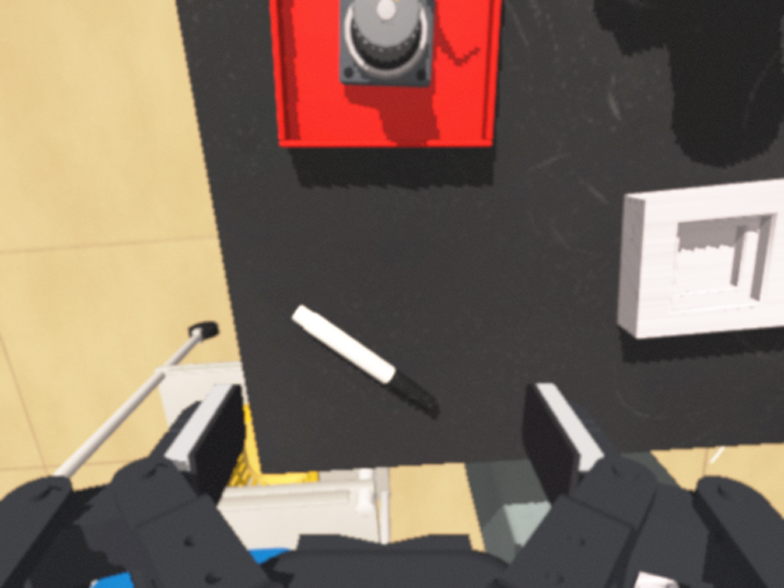

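View pics/s16.png

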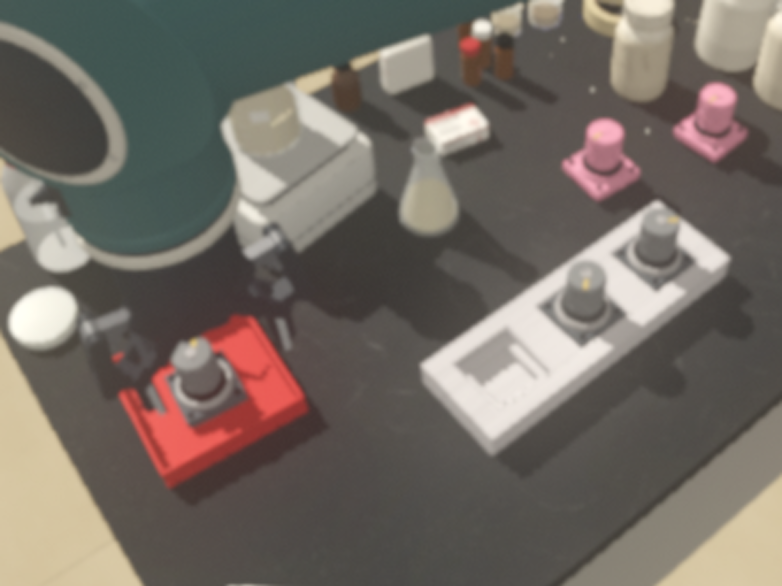

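View pics/t16.png

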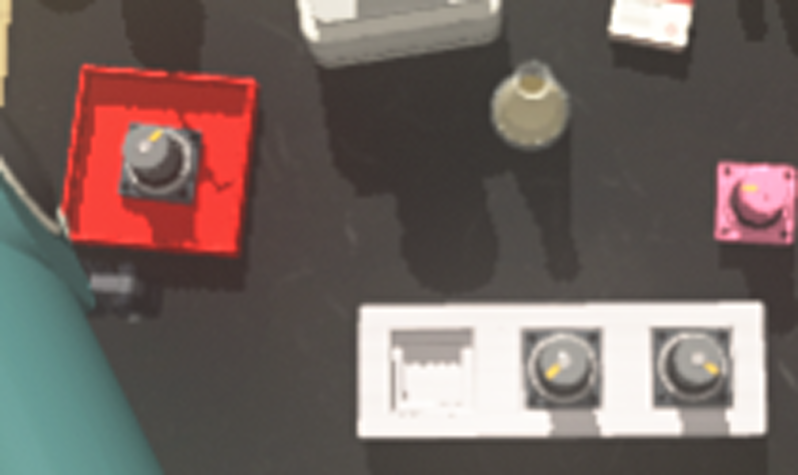

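The unit stands flat near the middle of the tray at (160,160). The flask is unmoved at (530,105). The other two units are seated, with their marks turned about 90° (middle at (553,371), right at (711,368)).

Run:
```python
from h import *
st(); print(manip.close_job())
```

```text
t 18.37 p [0.4908 0.2443 0.2106] az -94.48 tilt 0.06 F [1.06 0.42 0.56] T [-0.025 -0.017 -0.007] open 0.0855 j [-0.28  0.32 -0.28  1.82  0.1   1.02 -2.26]
the job is handed in; nothing more can be done
None
```

I turned all three hubs about a quarter turn in their pockets, found the worn unit and set it in the red reject tray. The job was handed in at 18.4 s.

| Unit | Turn | Wrist torque while turning | Result |
|---|---|---|---|
| Left (largest y) | about 93° clockwise | 0.34–0.44 N m | worn |
| Middle | about 91° anticlockwise | 0.03 N m or less | sound |
| Right | about 91° clockwise | 0.04 N m or less, near sensor noise | sound |

The yellow marks showed that none of the hubs slipped in the grip, and none was turned back.

I lifted out the left unit, lowered it until it touched the tray floor at about 9 N, and released it.

**Last checks:**
- **Worn unit:** the last pictures show it flat and upright near the middle of the tray.
- **Sound units:** both are flush in their pockets. The arm crept up 1–2 mm while turning them, so they may have lifted slightly. I eased each back down before letting go.
- **Bystanders:** the flask is where it was. I did not check the jar closely; the arm stayed clear of it.
- **Not checked:** I never saw the missing seal cap on the worn unit, so the finding rests on torque alone.
- **Forces:** the largest wrist force I read was about 10 N. I read it only between moves, so brief peaks would not show.

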